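# Load the sample carrier and close the spectrometer hatch

## Task

Take the sample carrier out from under the lamp on the sloping stand and set it down gently, level and fin up, in the middle of the open sample chamber, centred on the yellow rectangle on its floor and square with it, long side along long side. Then swing the chamber's hatch over from where it leans back and lower it gently until it is fully shut, without letting it drop. Leave the jar, the lens and the slide box where they are.

Things in the scene. Friction and masses are not known exactly. Their poses are not given: they have to be found in the camera images.
- chamber: Fixed white open-topped box, 190 mm along its x, 170 mm along y, 100 mm high, walls 6 mm; blue panel on its -x face, black laser head (50 x 60 mm, top at 90 mm) on its +x face. Origin: centre of its underside on the bench. Inner floor 178 x 158 mm, black, 30 mm above the bench, with a central yellow rectangle 96 mm (x) by 76 mm (y). The hatch is hinged along the +y rim.
- chamber_floor (a point): Centre of the chamber's inner floor and of the yellow rectangle, at floor level, 70 mm below the rim; axes as the chamber's.
- hatch_hinge (a point): Point on the hatch's hinge axis, half-way along it, at the top of the chamber's +y wall (100 mm above the bench); fixed to the chamber, axes as the chamber's; the hinge axis is its x.
- hatch (a joint): Hatch angle q, rad: 0 = shut on the rim, 1.57 = upright, 2.05 = leaning back on its back stop, away from the chamber (start). Grey plate 190 x 170 x 10 mm, orange window, about 0.35 kg; the hinge turns freely, almost undamped: let go, it falls. Bar centre from the hinge point, chamber axes, mm: y = -212 cos q + 5 sin q, z = 212 sin q + 5 cos q.
- hatch_bar (a point): Centre of the hatch's pull bar: round steel bar 12 mm thick, 110 mm long, parallel to the hinge, on two 10 mm arms, 42 mm beyond the hatch's free edge in the plane of the plate. Clear space between bar and edge: 100 mm long, 36 mm wide. The bar can turn between the fingers. Site axes turn with the hatch; x is along the bar.
- carrier_mid (a point): Centre of the loose carrier, 25 mm above its underside, inside the fin. Aluminium base 70 mm (x) by 90 mm (y), 10 mm thick, with white pellets; in its middle a black grip fin 12 mm thick (x), 60 mm long (y), 40 mm high, green top edge. Height 50 mm, about 0.16 kg. z points from base to fin top. It starts on the stand with z square to the slope, 35 degrees from vertical.
- stand: Fixed plate 130 x 130 mm sloping up at 35 degrees along the stand's +x, top edge 110 mm high; blue lip 14 mm high along the low edge, which faces roughly the world's -y. The carrier lies at the lip, its fin level along the stand's y. A white lamp, underside 195 and top 209 mm up, covers stand x -30 to 60, y -22 to 22 mm; steel post at x 75. Origin: under the middle of the slope, on the bench.
- carrier: The same sample carrier, its origin at the centre of the underside of its base plate; same axes as carrier_mid.
- jar: Amber screw-top jar, 54 mm across, 75 mm high, loose on the bench, to be left alone. Origin: centre of its underside.
- objective: Dark steel microscope lens standing upright, 34 mm across, 52 mm high, loose, to be left alone. Origin: centre of its underside.
- slidebox: Blue slide box 75 x 45 x 30 mm, loose, to be left alone. Origin: centre of its underside.

How it is judged:
On the way, in this order (a step that is already met when the one before it is completed fails the run):
1. the carrier stands level on the chamber floor, centred and square on the yellow rectangle (fin along the chamber's x), let go, with the hatch still leaning open past upright (horizontal distance between carrier_mid and chamber_floor below 0.015 m and z of carrier_mid in the frame of chamber_floor between 0.021 and 0.029 m and angle between carrier_mid's own z axis and vertical below 0.08 rad and angle between the y axis of carrier_mid and the x axis of chamber, either way round below 0.22 rad and contact force between the fingers and carrier below 0.1 N and value of joint hatch above 1.6 rad), for 0.2 s.
2. the hatch has been swung over and is fully shut (value of joint hatch below 0.03 rad), for 0.2 s.
At the end, for the whole second after the job is handed in: The carrier stands fin up and level (0.08 rad) on the chamber floor (centre 21 to 29 mm above it), centred on the yellow rectangle within 15 mm and square with it (fin along the chamber's x, either way round, 0.22 rad), let go and at rest; the hatch is fully shut (below 0.03 rad) (horizontal distance between carrier_mid and chamber_floor below 0.015 m and z of carrier_mid in the frame of chamber_floor between 0.021 and 0.029 m and angle between carrier_mid's own z axis and vertical below 0.08 rad and angle between the y axis of carrier_mid and the x axis of chamber, either way round below 0.22 rad and contact force between the fingers and carrier below 0.1 N and value of joint hatch below 0.03 rad and linear speed of carrier below 0.02 m/s); the robot touches nothing.
It fails at once if the hatch drops shut (turning faster than 2.2 rad/s towards shut within 0.25 rad of shut) (value of joint hatch below 0.25 rad and velocity of joint hatch below -2.2 rad/s).
It fails at once if the carrier is dropped into the chamber (faster than 0.5 m/s within 30 mm of its floor) (horizontal distance between carrier and chamber_floor below 0.09 m and z of carrier in the frame of chamber_floor below 0.03 m and linear speed of carrier above 0.5 m/s).
It fails at once if the jar, the lens or the slide box is moved by more than 20 mm or tipped over (distance of any of jar, objective, slidebox from where it was at the start of the episode above 0.02 m or angle between any of jar, objective, slidebox's own z axis and vertical above 0.35 rad).
It also fails if it takes over 67 s, if anything falls off the work surface, if the arm or the gripper's body presses on something with over 40 N, if the wrist force passes 120 N, or if a joint passes its speed limit or range.

## Robot

A 7-joint arm with a two-finger parallel gripper is mounted at the origin on the work surface. World frame = base frame: x ahead of the robot, y to its left, z up, the work surface at z = 0. Lengths are in m, angles in rad, forces in N, time in s.
With the tool pointing down it reaches from about 0.4 to 0.875 m from the base axis. Payload 4.4 kg.
Tool frame: the origin (TCP) lies between the finger pads; the fingertips stand 22 mm ahead of it and the grasp point (between the pads) lies 3 mm ahead of it (robot.tip_extent is the distance from the TCP to the fingertips, in m); z points along the fingers, y is the line along which they close (so a half turn about z gives the same grasp; the last joint's range is limited). The gripper opens to 85 mm and grips with 20 to 120 N. Pads are 22 mm wide; open, the fingers measure 114 mm over their backs; the gripper's body (76 mm by 85 mm) begins 54 mm behind the grasp point. The pads swing forward as they close: fully open they stand 13 mm farther back than shut.
Start: joints at [-1.194, 0.628, 0.038, 1.517, -0.027, 0.996, -0.02], TCP at [0.278, 0.587, 0.231] pointing down, gripper open.
Joint ranges: [-3.06, 3.06], [-0.37, 2.12], [-1.25, 1.32], [0.18, 2.47], [-1.1, 4.24], [0.23, 1.98], [-2.94, 2.94]. Speed limits (rad/s): [2.57, 2.57, 3.14, 3.14, 3.14, 3.14, 3.14].

## Interface

Orientations are given as a unit quaternion [w, x, y, z].
In Python, from workcell import monitor, camera, robot, cut_out gives the robot as it stands.
- The arm moves only by the tool jog_arm, never from a script. Its arguments are lists of equal length, an entry for each row: "delta_rot": the turn, a rotation vector about the tool's x, y, z in rad, a list of three; "offset": the shift along the tool's x, y, z in m, a list of three; "grip": the closure, from 0 (fully open) to 1 (shut). In form: {"delta_rot": [[ax, ay, az], ...], "offset": [[tx, ty, tz], ...], "grip": [grip, ...]}. A call has 1 to 12 rows; each row is the pose to reach, as a shift and turn from the pose commanded when the call began, along the tool's axes at that moment; what a row does not reach only later rows make up. A row lasts 1/12 s, in which the tool goes at most 41.7 mm and 7.16 degrees, less where a joint would pass 70% of its speed; a pose out of reach is approached as far as the arm can. A call with a gripper value outside its range is refused whole. The fingers move at their own pace and stop on an object; "force" is the grip in N (left out, the last holds). Time passes only in rows, so rows that repeat a pose let the fingers close. It gives the time, the measured TCP pose, the force, the opening and the grip force at its end, in the units of the state.
- monitor.get_obs(): the state, without advancing time (a new reading comes with each control period).
- camera(name): name is "scene" or "top"; returns a dict with "img" (400x640x3 uint8, blue, green, red), "z_map" (400x640 float32, m along the optical axis (not along the pixel's ray), 0 where there is no reading), "mtx" (3x3 intrinsics, pixels), "R" (3x3) and "t" (3): a world point X has camera coordinates R X + t. Camera axes: x right, y down, z forward; pixel columns grow to the right and rows downward; lengths in m; the calibration is good to about 2 mm. A picture is of the moment at which its call begins.
- robot.close_job(): hands the job in; it is judged then, once.
Trained networks look in the newest picture that a camera, given by its name, has taken for a name from the list of things; names that differ only in an ending like _2 or _b are one class to them, and where a whole thing is asked for, a point or a joint stands for the part that bears it (a point fixed in the world has none). Each returns a list of dicts, best first, with "p" (0 to 1); they miss things now and then, are a little off and sometimes report something else, mostly with a low value. They report only what shows in the picture. A call takes as long as a camera call.
- cut_out(name, camera): "region" (400x640 bool, what is visible of it) and "rect" ([centre column, centre row, width, height] in pixels, round what is visible of it).
The state is a dict: "time_s": time; "joints": joint angles; "dq": joint speeds; "joint_efforts": joint torques, N m; "position": TCP position; "tool_rot": TCP orientation; "wrist_force": force on the tool from outside, world axes, zero at the start; "moment": the same for the moment, N m; "opening": opening from 0.0 (shut) to 1.0 (fully open); "grasp_force": force on a finger pad.
Only numpy, scipy, OpenCV 4.12 (cv2) and the standard library are available. Lean on these libraries where they do the work, as an engineer would, in place of code of your own. Each camera call takes 0.05 s, during which the arm holds its last target. There are 200 camera calls.

## Working session

There is one attempt and no reset: what is moved stays moved. The work goes in short steps, Python scripts to look and compute and a tool call to move; the robot and the scene stay as the last step left them, time stands still between calls to the robot, and variables do not carry over. Pictures are saved under pics/ and viewed, at most 10 in all, crops included, and the job is handed in when it is done.

Besides the shell and the picture viewer there is one more tool, called by a JSON object that holds its "op" and its "data", one argument or row to a line. jog_arm: Moves the arm, as the interface text tells. Its arguments: {"type":"object","properties":{"delta_rot":{"type":"array"},"offset":{"type":"array"},"grip":{"type":"array"},"force":{"type":"number"}},"required":["delta_rot","offset","grip"]}

```bash
mkdir -p pics; ls; cat > h.py <<'E'
import numpy as np, cv2
from workcell import monitor, camera, robot, cut_out
from scipy.spatial.transform import Rotation as Rn
def world(c):
    z=c["z_map"]; v,u=np.indices(z.shape); K=c["mtx"]
    P=np.stack([(u-K[0,2])/K[0,0]*z,(v-K[1,2])/K[1,1]*z,z],-1)
    return (P-c["t"])@c["R"]
def rot(q): return Rn.from_quat([q[1],q[2],q[3],q[0]])
def pose():
    o=monitor.get_obs(); return np.array(o["position"]),rot(o["tool_rot"])
E
python3 - <<'E'
from h import *
o=monitor.get_obs(); print(o["time_s"],o["position"],o["tool_rot"])
print(pose()[1].as_matrix().round(3))
ims=[]
for n in("scene","top"):
    c=camera(n); np.savez(n+".npz",**c); cv2.imwrite(f"pics/{n}0.png",c["img"])
    print(n,c["mtx"].round(1).tolist(),c["R"].round(3).tolist(),c["t"].round(3))
    P=world(c)
    for t in("chamber","hatch","carrier","stand","jar","objective","slidebox"):
        for d in cut_out(t,n)[:1]:
            m=d["region"]&(c["z_map"]>0); print(t,round(d["p"],2),np.round(d["rect"]),np.median(P[m],0).round(3))
E
```

```text
pics
0.0 [0.27823274 0.586759   0.23020944] [-1.78991610e-04  2.19620746e-01  9.75584881e-01 -9.13785918e-04]
[[-0.904  0.429 -0.001]
 [ 0.429  0.904 -0.002]
 [-0.    -0.002 -1.   ]]
scene [[386.8, 0.0, 318.3], [0.0, 386.8, 201.8], [0.0, 0.0, 1.0]] [[0.584, 0.812, -0.003], [0.443, -0.321, -0.837], [-0.681, 0.487, -0.547]] [-0.413 -0.154  1.332]
chamber 0.69 [347. 162. 122. 158.] [0.533 0.255 0.091]
hatch 0.92 [373. 135.  77.  94.] [0.528 0.309 0.184]
carrier 0.77 [181. 260.  52.  40.] [ 0.566 -0.248  0.071]
stand 0.82 [179. 239.  96. 122.] [ 0.515 -0.251  0.085]
jar 0.79 [305. 262.  22.  38.] [ 0.706 -0.034  0.051]
slidebox 0.66 [395. 178.  19.  20.] [0.526 0.415 0.025]
top [[460.9, 0.0, 314.9], [0.0, 460.9, 199.2], [0.0, 0.0, 1.0]] [[0.012, -1.0, 0.014], [-0.981, -0.015, -0.194], [0.194, -0.011, -0.981]] [0.063 0.613 1.158]
chamber 0.74 [240. 224. 136.  95.] [0.521 0.252 0.097]
hatch 0.68 [205. 229.  65.  84.] [0.51  0.316 0.197]
carrier 0.88 [430. 225.  40.  29.] [ 0.55  -0.224  0.08 ]
stand 0.72 [434. 243.  73.  72.] [ 0.487 -0.23   0.092]
jar 0.95 [350. 177.  16.  25.] [ 0.678 -0.02   0.074]
objective 0.51 [241. 225. 135. 101.] [0.521 0.253 0.094]
slidebox 0.48 [183. 245.  12.  33.] [0.49  0.419 0.031]
```

View pics/scene0.png

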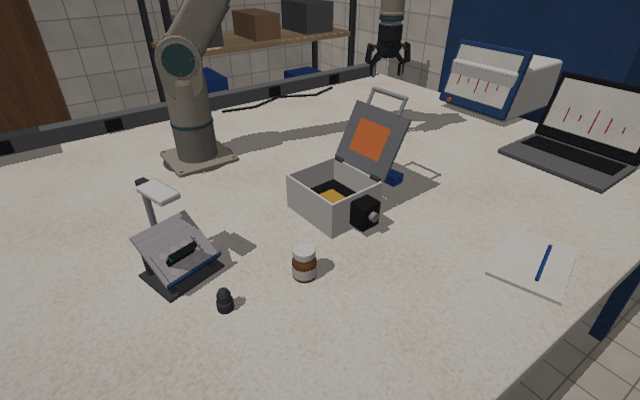

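View pics/top0.png

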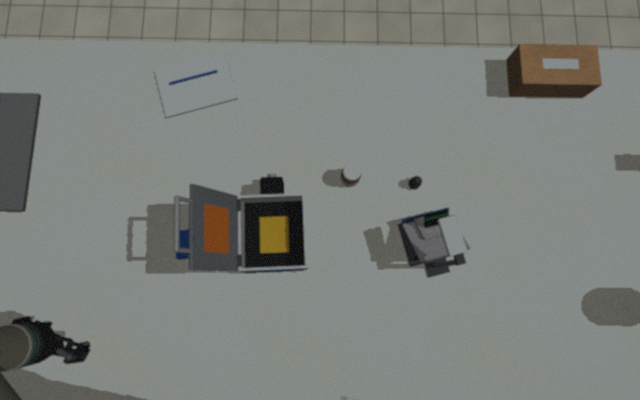

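The scene view shows the stand at (178,250) with the fin at (181,253), the chamber at (335,190), the jar at (305,262) and the lens at (225,300). In the top view, the yellow rectangle is at (273,235), the hatch bar at (180,228), the fin top at (435,215) and the lamp at (453,237). Next I'll fit the geometry from depth.

```bash
cat > fit.py <<'E'
from h import *
S=dict(np.load("scene.npz"));T=dict(np.load("top.npz"))
for n,c in(("scene",S),("top",T)):
    P=world(c); hsv=cv2.cvtColor(c["img"],cv2.COLOR_BGR2HSV); H,Sa,V=[hsv[...,i].astype(int) for i in range(3)]
    ok=c["z_map"]>0; X,Y,Z=P[...,0],P[...,1],P[...,2]
    box=lambda a,b,cc,d:ok&(X>a)&(X<b)&(Y>cc)&(Y<d)
    print("==",n)
    st=box(.38,.68,-.38,-.12)
    # slope plane: RANSAC on points z 35..105
    m=st&(Z>.03)&(Z<.112)&(Sa<60); Q=P[m]; rng=np.random.default_rng(0);best=0
    for _ in range(500):
        a=Q[rng.choice(len(Q),3,False)]; nn=np.cross(a[1]-a[0],a[2]-a[0]); l=np.linalg.norm(nn)
        if l<1e-6: continue
        nn/=l; nn*=np.sign(nn[2]); inl=abs((Q-a[0])@nn)<.002
        if .7<nn[2]<.9 and inl.sum()>best: best=inl.sum();B=inl
    q=Q[B]; ctr=q.mean(0); nn=np.linalg.svd(q-ctr)[2][2]; nn*=np.sign(nn[2])
    print("slope n",nn.round(3),"tilt",np.degrees(np.arccos(nn[2])).round(1),"up dir deg",np.degrees(np.arctan2(-nn[1],-nn[0])).round(1),"c",ctr.round(3),best)
    h=(P-ctr)@nn
    g=st&(H>40)&(H<85)&(Sa>70)&(h>.02); 
    if g.sum()>3: q=P[g]; print("green",g.sum(),q.mean(0).round(4),"h",np.median(h[g]).round(3)); r=cv2.minAreaRect(q[:,:2].astype(np.float32)); print(r); uu=np.linalg.svd(q-q.mean(0))[2][0]; print("fin dir",uu.round(3), "ext",np.ptp((q-q.mean(0))@uu))
    l=st&(Z>.19)&(Z<.22); 
    if l.sum(): print("lamp",l.sum(),cv2.minAreaRect(P[l][:,:2].astype(np.float32)),np.median(Z[l]))
    y=box(.4,.65,.12,.4)&(H>18)&(H<35)&(Sa>120)&(Z<.05)&(Z>.015); print("yellow",y.sum(),cv2.minAreaRect(P[y][:,:2].astype(np.float32)),np.median(Z[y]))
    for nm,(a,b,cc,d),(z0,z1) in(("rim",(.38,.66,.1,.36),(.095,.105)),("jar",(.64,.76,-.09,.05),(.065,.085)),("lens",(.6,.75,-.22,-.1),(.042,.06)),("bar",(.35,.68,.3,.5),(.26,.32)),("laser",(.58,.68,.15,.38),(.08,.094)),("sbox",(.4,.6,.36,.5),(.02,.04))):
        m=box(a,b,cc,d)&(Z>z0)&(Z<z1)
        if m.sum()>3: q=P[m]; print(nm,m.sum(),cv2.minAreaRect(q[:,:2].astype(np.float32)),"z",np.median(q[:,2]).round(3))
E
python3 fit.py
```

```text
== scene
slope n [0.548 0.153 0.822] tilt 34.7 up dir deg -164.4 c [ 0.507 -0.241  0.086] 1729
green 59 [ 0.5778 -0.2466  0.09  ] h 0.043
((0.5768038630485535, -0.239877849817276), (0.016809172928333282, 0.05729299411177635), 4.336474895477295)
fin dir [ 0.201 -0.977  0.064] ext 0.05690715594209672
lamp 781 ((0.49728530645370483, -0.24611783027648926), (0.1158948764204979, 0.04471227526664734), 14.147910118103027) 0.2088940324384971
yellow 194 ((0.5035418272018433, 0.19263356924057007), (0.060555599629879, 0.04778994247317314), 2.4973526000976562) 0.031612329076415285
rim 570 ((0.5239213109016418, 0.18431615829467773), (0.19500397145748138, 0.1795428842306137), 3.7208287715911865) z 0.1
jar 341 ((0.6915984153747559, -0.02617289312183857), (0.04643877223134041, 0.04660211130976677), 72.55060577392578) z 0.075
lens 113 ((0.6792134046554565, -0.20580343902111053), (0.022920137271285057, 0.020146667957305908), 62.23826217651367) z 0.048
bar 255 ((0.5162314772605896, 0.3581499457359314), (0.1198439970612526, 0.02354959212243557), 4.246601581573486) z 0.286
laser 478 ((0.6325789093971252, 
[... 837 characters left out ...]
426666), (0.23155665397644043, 0.17291298508644104), 3.2937068939208984) z 0.1
jar 260 ((0.6856895685195923, -0.02344476617872715), (0.04635383561253548, 0.04719741642475128), 0.26491519808769226) z 0.075
lens 65 ((0.6714240908622742, -0.20292797684669495), (0.023285048082470894, 0.024639079347252846), 21.84630584716797) z 0.049
bar 414 ((0.5106749534606934, 0.3599291741847992), (0.11961700022220612, 0.026466000825166702), 2.582712411880493) z 0.29
laser 428 ((0.6298854947090149, 0.2122771143913269), (0.06691925972700119, 0.12021061033010483), 14.737950325012207) z 0.09
sbox 244 ((0.4916355311870575, 0.4222162067890167), (0.07665577530860901, 0.03281419351696968), 0.8632006049156189) z 0.031
```

```bash
python3 - <<'E'
import cv2,numpy as np
a=cv2.imread("pics/scene0.png")[170:320,120:245]; b=cv2.imread("pics/top0.png")[190:290,380:490]
a=cv2.resize(a,(480,576),interpolation=2)[:520]; b=cv2.resize(b,None,fx=2.9,fy=2.9,interpolation=2)
o=np.zeros((520,800,3),np.uint8); o[:,:480]=a; o[:b.shape[0],480:480+min(320,b.shape[1])]=b[:,:320]; cv2.imwrite("pics/z0.png",o)
E
```

```text
(no output)
```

View pics/z0.png

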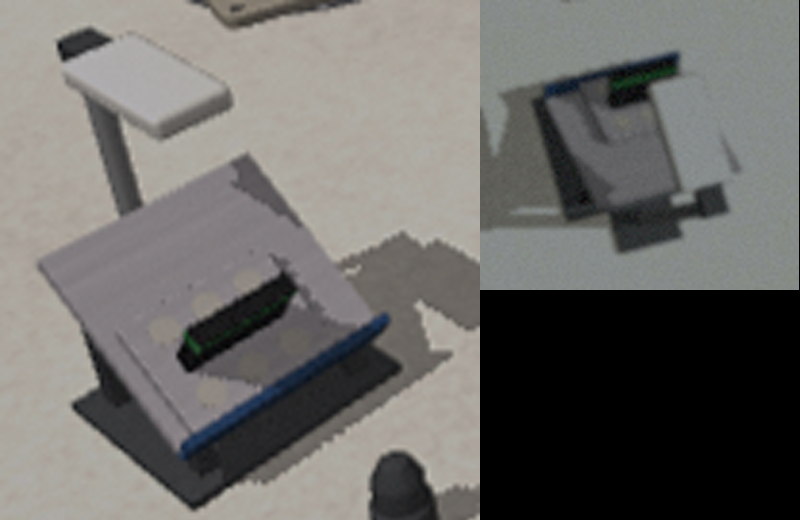

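The zoomed crop confirms the lip faces world +x: it runs from crop (185,445) to (385,320), with the fin centred at about (238,322). The lamp is on the uphill side, clear of an approach along the slope normal. I'll refine the carrier pose in the slope frame and work out the moves.

```bash
cat >> h.py <<'E'
a=np.radians(15.1); n=np.array([np.sin(np.radians(35))*np.cos(a),np.sin(np.radians(35))*np.sin(a),np.cos(np.radians(35))])
ys=np.array([np.sin(a),-np.cos(a),0]); us=np.cross(ys,n)
def move(p,R):  # offset & rotvec from present pose in tool axes
    p0,R0=pose(); return R0.inv().apply(np.array(p)-p0).round(4),(R0.inv()*R).as_rotvec().round(4)
E
python3 - <<'E'
from h import *
S=dict(np.load("scene.npz"));T=dict(np.load("top.npz"))
A=np.stack([us,ys,n])
for nm,c,off in(("scene",S,(-.003,.0013,0)),("top",T,(.003,-.0013,0))):
    P=world(c)+off; m=(c["z_map"]>0)&(P[...,2]>.02)&(P[...,2]<.15)&(abs(P[...,0]-.53)<.13)&(abs(P[...,1]+.24)<.11)
    img=c["img"].astype(int); b,g,r=img[...,0],img[...,1],img[...,2]
    q=P@A.T
    gr=m&(g>r+25)&(g>b+10)
    bl=m&(b>r+40)&(b>g+25)
    dk=m&(img.max(-1)<45)&(q[...,2]>np.median(q[m][:,2])+.018)
    print(nm,"slope h mode",np.histogram(q[m][:,2],np.arange(.3,.46,.004)))
    for k,mm in(("green",gr),("lip",bl),("fin",dk)):
        Q=q[mm]; 
        if len(Q)>5: print(k,len(Q),"pct5/50/95 s,y,h",np.percentile(Q,[3,50,97],axis=0).round(4).tolist())
    mp=m&(q[...,2]>.355)
    np.save(nm+"_q.npy",q)
    lamp=(c["z_map"]>0)&(abs(P[...,2]-.209)<.004)&(abs(P[...,1]+.24)<.1)&(abs(P[...,0]-.5)<.1)&(img.min(-1)>120)
    L=P[lamp]; xs=np.cross(ys,[0,0,1]); print("lamp x,y rng",np.percentile(L@xs,[1,99]).round(4),np.percentile(L@ys,[1,99]).round(4))
E
```

```text
scene slope h mode (array([  18,   48,  409, 1695,  124,  760,  545,   83,   29,   16,   13,
         21,   16,   11,   21,  143,   45,    0,    0,    0,    0,    0,
          0,    0,    0,    0,    0,    0,    0,    0,    0,    0,    0,
          0,    0,    0,    0,    0,    0,    0]), array([0.3  , 0.304, 0.308, 0.312, 0.316, 0.32 , 0.324, 0.328, 0.332,
       0.336, 0.34 , 0.344, 0.348, 0.352, 0.356, 0.36 , 0.364, 0.368,
       0.372, 0.376, 0.38 , 0.384, 0.388, 0.392, 0.396, 0.4  , 0.404,
       0.408, 0.412, 0.416, 0.42 , 0.424, 0.428, 0.432, 0.436, 0.44 ,
       0.444, 0.448, 0.452, 0.456, 0.46 ]))
green 9 pct5/50/95 s,y,h [[-0.3527, 0.3757, 0.3504], [-0.3454, 0.4068, 0.3589], [-0.3417, 0.4077, 0.3604]]
lip 59 pct5/50/95 s,y,h [[-0.3863, 0.3028, 0.3244], [-0.3845, 0.4034, 0.3274], [-0.3824, 0.4287, 0.3296]]
fin 257 pct5/50/95 s,y,h [[-0.3525, 0.3508, 0.3352], [-0.3498, 0.3815, 0.3617], [-0.3424, 0.4065, 0.3655]]
lamp x,y rng [-0.4687 -0.3815] [0.3444 0.3863]
top slope h mode (array([  6,  29, 128, 633, 204, 162, 215,  69,  16,  13,  11,  15,  25,
        21,  35,  44,  57,   2,   0,   0,   0,   0,   0,   0,   0,   0,
         0,   0,   0,   0,   0,   0,   0,   0,   0,   0,   0,   0,   0,
         0]), array([0.3  , 0.304, 0.308, 0.312, 0.316, 0.32 , 0.324, 0.328, 0.332,
       0.336, 0.34 , 0.344, 0.348, 0.352, 0.356, 0.36 , 0.364, 0.368,
       0.372, 0.376, 0.38 , 0.384, 0.388, 0.392, 0.396, 0.4  , 0.404,
       0.408, 0.412, 0.416, 0.42 , 0.424, 0.428, 0.432, 0.436, 0.44 ,
       0.444, 0.448, 0.452, 0.456, 0.46 ]))
green 40 pct5/50/95 s,y,h [[-0.3435, 0.3543, 0.3547], [-0.3417, 0.378, 0.3595], [-0.3396, 0.4024, 0.364]]
fin 159 pct5/50/95 s,y,h [[-0.352, 0.349, 0.3356], [-0.3435, 0.3705, 0.3623], [-0.3391, 0.4038, 0.3667]]
lamp x,y rng [-0.4685 -0.3842] [0.3494 0.3878]
```

```bash
cat >> h.py <<'E'
Rg=Rn.from_matrix(np.stack([np.cross(-us,-n),-us,-n],1))
def slope(s,y,h): return s*us+y*ys+h*n
pg=slope(-.3465,.3785,.3515)
E
python3 - <<'E'
from h import *
print(pg,pg+.12*n, us,ys,n)
I=pose()[1]
for p in([.30,.55,.42],[.56,.18,.45]): print(move(p,I))
print("pre",move(pg+.14*n,Rg)); print(robot.tip_extent)
E
```

```text
[ 0.567288   -0.23896992  0.08918771] [ 0.63374069 -0.22103961  0.18748595] [-0.79086888 -0.2133928   0.57357644] [ 0.26050451 -0.96547263  0.        ] [0.55377235 0.14941925 0.81915204]
(array([-0.0354, -0.0245, -0.1889]), array([0., 0., 0.]))
(array([-0.4289, -0.2474, -0.2189]), array([0., 0., 0.]))
pre (array([-0.6761, -0.5707,  0.0273]), array([0.5719, 0.2638, 0.8367]))
0.022
```

{"op": "jog_arm", "data": {
  "delta_rot": [
    [0,0,0],
    [0,0,0],
    [0,0,0],
    [0,0,0],
    [0,0,0],
    [0,0,0.1],
    [0,0,0.2],
    [0,0,0.3],
    [0,0,0.4],
    [0,0,0.5],
    [0,0,0.6],
    [0,0,0.7]
  ],
  "offset": [
    [-0.035,-0.025,-0.19],
    [-0.035,-0.025,-0.19],
    [-0.035,-0.025,-0.19],
    [-0.035,-0.025,-0.19],
    [-0.035,-0.025,-0.19],
    [-0.43,-0.247,-0.22],
    [-0.43,-0.247,-0.22],
    [-0.43,-0.247,-0.22],
    [-0.43,-0.247,-0.22],
    [-0.43,-0.247,-0.22],
    [-0.43,-0.247,-0.22],
    [-0.43,-0.247,-0.22]
  ],
  "grip": [0,0,0,0,0,0,0,0,0,0,0,0]
}}

```text
time_s: 1.8
position: [0.4683, 0.3103, 0.4409]
tool_rot: [-0.0, 0.543, 0.84, 0.0]
wrist_force: [0.6, 0.8, -1.1]
opening: 0.999
grasp_force: 0.0
```

```bash
python3 - <<'E'
from h import *
print(pose()[0],monitor.get_obs()["joints"]); print(move([.62,-.05,.45],Rg)); print(move(pg+.2*n,Rg))
E
```

```text
[0.46825253 0.31034455 0.44088402] [-0.82489752  0.34660595  0.28394261  1.42911284 -0.09745136  1.37895813
 -0.11522864]
(array([-0.3909, -0.0096, -0.0093]), array([0.6101, 0.0483, 0.1548]))
(array([-0.5598, -0.0222,  0.1876]), array([0.6101, 0.0483, 0.1548]))
```

{"op": "jog_arm", "data": {
  "delta_rot": [
    [0.06,0,0.015],
    [0.12,0.01,0.03],
    [0.18,0.015,0.045],
    [0.24,0.02,0.06],
    [0.31,0.024,0.077],
    [0.37,0.03,0.09],
    [0.43,0.035,0.11],
    [0.49,0.04,0.125],
    [0.55,0.044,0.14],
    [0.61,0.048,0.155],
    [0.61,0.048,0.155],
    [0.61,0.048,0.155]
  ],
  "offset": [
    [-0.39,-0.01,-0.01],
    [-0.39,-0.01,-0.01],
    [-0.39,-0.01,-0.01],
    [-0.39,-0.01,-0.01],
    [-0.39,-0.01,-0.01],
    [-0.39,-0.01,-0.01],
    [-0.39,-0.01,-0.01],
    [-0.39,-0.01,-0.01],
    [-0.39,-0.01,-0.01],
    [-0.39,-0.01,-0.01],
    [-0.475,-0.016,0.09],
    [-0.475,-0.016,0.09]
  ],
  "grip": [0,0,0,0,0,0,0,0,0,0,0,0]
}}

```text
time_s: 2.8
position: [0.6165, -0.0442, 0.4128]
tool_rot: [-0.135, 0.571, 0.785, -0.199]
wrist_force: [3.1, 10.7, -9.0]
opening: 1.001
grasp_force: 0.0
```

```bash
python3 - <<'E'
from h import *
print(pose()[0],np.round(monitor.get_obs()["joints"],2)); print(move(pg+.15*n,Rg));print(move(pg+.06*n,Rg)); print(move(pg,Rg))
E
```

```text
[ 0.61647122 -0.04419126  0.41278944] [-0.27  0.82  0.64  0.86 -0.19  1.98  0.56]
(array([-0.1712,  0.076 ,  0.19  ]), array([0.1264, 0.0408, 0.0364]))
(array([-0.1673,  0.0647,  0.2792]), array([0.1264, 0.0408, 0.0364]))
(array([-0.1647,  0.0572,  0.3386]), array([0.1264, 0.0408, 0.0364]))
```

{"op": "jog_arm", "data": {
  "delta_rot": [
    [0,0,0],
    [0.03,0.01,0.01],
    [0.06,0.02,0.02],
    [0.09,0.03,0.03],
    [0.126,0.041,0.036],
    [0.126,0.041,0.036],
    [0.126,0.041,0.036],
    [0.126,0.041,0.036],
    [0.126,0.041,0.036],
    [0.126,0.041,0.036]
  ],
  "offset": [
    [-0.171,0.076,0.19],
    [-0.171,0.076,0.19],
    [-0.171,0.076,0.19],
    [-0.171,0.076,0.19],
    [-0.171,0.076,0.19],
    [-0.171,0.076,0.19],
    [-0.171,0.076,0.19],
    [-0.171,0.076,0.19],
    [-0.171,0.076,0.19],
    [-0.171,0.076,0.19]
  ],
  "grip": [0,0,0,0,0,0,0,0,0,0]
}}

```text
time_s: 3.63
position: [0.6438, -0.2347, 0.222]
tool_rot: [-0.176, 0.593, 0.746, -0.246]
wrist_force: [0.5, 1.3, 0.8]
opening: 0.999
grasp_force: 0.0
```

```bash
python3 - <<'E'
from h import *
print(pose()[0],pg+.15*n,np.round(monitor.get_obs()["joints"],2)); print(move(pg+.06*n,Rg)); print(move(pg,Rg))
c=camera("scene"); d=camera("top"); cv2.imwrite("pics/pre.png",np.hstack([cv2.resize(c["img"][120:340,60:330],None,fx=1.5,fy=1.5),cv2.resize(d["img"][120:340,330:590],None,fx=1.5,fy=1.5)]))
E
```

```text
[ 0.64380119 -0.23471171  0.22202741] [ 0.65035386 -0.21655703  0.21206052] [-0.01  1.12  0.65  0.79 -0.19  1.83  0.68]
(array([0.0171, 0.0145, 0.0916]), array([-0.0039,  0.0084, -0.0376]))
(array([0.0176, 0.0147, 0.1516]), array([-0.0039,  0.0084, -0.0376]))
```

View pics/pre.png

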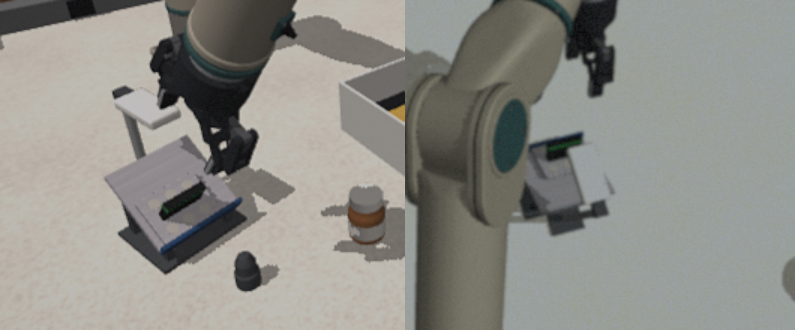

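The pre-grasp view shows the open fingers at about crop (235,150), above the fin at (182,200), with the lamp and lens clear. I'll check the TCP against the images.

```bash
python3 - <<'E'
from h import *
p,R=pose(); print(p,move(pg+.06*n,Rg))
S=dict(np.load("scene.npz"));T=dict(np.load("top.npz"))
for c,(cx,cy,ox) in((S,(60,120,0)),(T,(330,120,405))):
    for nm,q in(("tcp",p),("tip",p+R.apply([0,0,.01])),("pg",pg),("fintop",pg+.012*n)):
        x=c["R"]@q+c["t"]; x=c["mtx"]@x; x=x[:2]/x[2]; print(nm,((x-[cx,cy])*1.5+[ox,0]).round(0))
E
```

```text
[ 0.6440796  -0.23437752  0.22244745] (array([0.017 , 0.0144, 0.0922]), array([-0.003 ,  0.0093, -0.0371]))
tcp [186. 141.]
tip [185. 145.]
pg [182. 197.]
fintop [184. 193.]
tcp [582.  81.]
tip [582.  86.]
pg [563. 144.]
fintop [564. 139.]
```

{"op": "jog_arm", "data": {
  "delta_rot": [
    [-0.004,0.008,-0.038],
    [-0.004,0.008,-0.038],
    [-0.004,0.008,-0.038],
    [-0.004,0.008,-0.038],
    [-0.004,0.008,-0.038],
    [-0.004,0.008,-0.038]
  ],
  "offset": [
    [0.017,0.0145,0.045],
    [0.017,0.0145,0.085],
    [0.017,0.0145,0.085],
    [0.017,0.0145,0.085],
    [0.017,0.0145,0.085],
    [0.017,0.0145,0.085]
  ],
  "grip": [0,0,0,0,0,0]
}}

```text
time_s: 4.23
position: [0.6052, -0.2308, 0.1441]
tool_rot: [-0.182, 0.58, 0.757, -0.239]
wrist_force: [1.0, 0.1, 0.5]
opening: 1.0
grasp_force: 0.0
```

```bash
python3 - <<'E'
from h import *
print(pose()[0],np.round(monitor.get_obs()["joints"],2)); print(move(pg+.03*n,Rg)); print(move(pg,Rg))
E
```

```text
[ 0.60523726 -0.23081828  0.14409222] [-0.05  1.12  0.63  1.04 -0.2   1.6   0.72]
(array([ 0.0021, -0.0003,  0.0372]), array([ 0.0011,  0.0022, -0.001 ]))
(array([ 0.0022, -0.0003,  0.0672]), array([ 0.0011,  0.0022, -0.001 ]))
```

```bash
python3 - <<'E'
from h import *
p,R=pose()
out=[]
for nm,(cx,cy) in(("scene",(120,140)),("top",(380,130))):
    c=camera(nm); im=cv2.resize(c["img"][cy:cy+140,cx:cx+133],None,fx=3,fy=3,interpolation=2)
    for q,col in((p,(0,0,255)),(p+R.apply([0,.05,0]),(0,255,255)),(p+R.apply([0,-.05,0]),(255,255,0)),(pg+.012*n,(255,0,255))):
        x=c["mtx"]@(c["R"]@q+c["t"]); x=((x[:2]/x[2]-[cx,cy])*3).astype(int); cv2.circle(im,tuple(int(i) for i in x),4,col,-1)
    out.append(im)
cv2.imwrite("pics/near.png",np.hstack(out))
E
```

```text
(no output)
```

View pics/near.png

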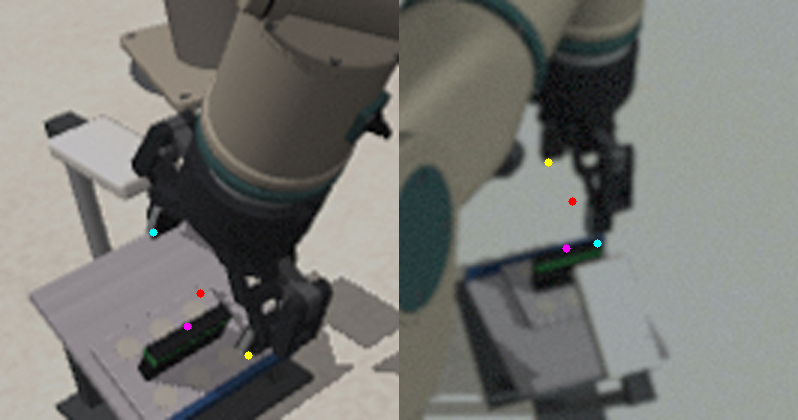

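The overlay shows the fin top (magenta dot) on the fin in the scene view, at about (187,326). The fingers straddle it at about (155,230) and (270,340). They sit a little behind the TCP dots, as open pads should. The fit holds to a few mm, so I'll descend.

{"op": "jog_arm", "data": {
  "delta_rot": [
    [0,0,0],
    [0,0,0],
    [0,0,0],
    [0,0,0],
    [0,0,0]
  ],
  "offset": [
    [0.002,0,0.02],
    [0.002,0,0.04],
    [0.002,0,0.055],
    [0.002,0,0.063],
    [0.002,0,0.063]
  ],
  "grip": [0,0,0,0.1,0.2]
}}

```text
time_s: 4.75
position: [0.5664, -0.2384, 0.0897]
tool_rot: [-0.185, 0.58, 0.756, -0.24]
wrist_force: [-0.4, 0.2, 0.1]
opening: 0.806
grasp_force: 0.0
```

```bash
python3 - <<'E'
from h import *
o=monitor.get_obs();print(pose()[0],o["wrist_force"],o["opening"]);print(move(pg,Rg))
E
```

```text
[ 0.56641679 -0.23837547  0.08973993] [-0.37273034  0.17356009  0.13470028] 0.80579283701072
(array([-0.0008,  0.0009,  0.0001]), array([-0.0047, -0.0023, -0.0015]))
```

{"op": "jog_arm", "data": {
  "delta_rot": [
    [0,0,0],
    [0,0,0],
    [0,0,0],
    [0,0,0],
    [0,0,0],
    [0,0,0],
    [0,0,0],
    [0,0,0],
    [0,0,0],
    [0,0,0],
    [0,0,0],
    [0,0,0]
  ],
  "offset": [
    [0,0,0],
    [0,0,0],
    [0,0,0],
    [0,0,0],
    [0,0,0],
    [0,0,0],
    [0,0,0],
    [0,0,0],
    [0,0,0],
    [0,0,0],
    [0,0,0],
    [0,0,0]
  ],
  "grip": [0.4,0.5,0.6,0.7,0.8,0.9,1,1,1,1,1,1],
  "force": 50
}}

```text
time_s: 5.75
position: [0.5677, -0.2382, 0.0902]
tool_rot: [-0.184, 0.58, 0.757, -0.239]
wrist_force: [3.6, 0.9, 2.2]
opening: 0.126
grasp_force: 50.5
```

```bash
cat >> h.py <<'E'
cy=np.radians(2.5); C=np.array([.524,.179,.03]); cx_=np.array([np.cos(cy),np.sin(cy),0]); cyv=np.array([-np.sin(cy),np.cos(cy),0])
Rc=Rn.from_matrix(np.stack([-cx_,cyv,[0,0,-1]],1))
E
python3 - <<'E'
from h import *
p=pose()[0]
print(move(p+.11*n,Rg)[0]); print(move([.62,-.05,.28],Rg)[0]); print(move([.62,-.05,.28],Rc))
E
```

```text
[ 1.0e-04 -2.0e-04 -1.1e-01]
[ 0.1682 -0.028  -0.2124]
(array([ 0.1682, -0.028 , -0.2124]), array([-0.5155, -0.4136, -1.3068]))
```

{"op": "jog_arm", "data": {
  "delta_rot": [
    [0,0,0],
    [0,0,0],
    [0,0,0],
    [0,0,0],
    [0,0,0],
    [0,0,0],
    [0,0,0],
    [-0.04,-0.03,-0.1],
    [-0.08,-0.06,-0.2],
    [-0.12,-0.1,-0.3],
    [-0.16,-0.13,-0.4],
    [-0.2,-0.16,-0.5]
  ],
  "offset": [
    [0,0,-0.015],
    [0,0,-0.04],
    [0,0,-0.065],
    [0,0,-0.09],
    [0,0,-0.11],
    [0.03,-0.005,-0.13],
    [0.06,-0.01,-0.15],
    [0.09,-0.015,-0.165],
    [0.12,-0.02,-0.18],
    [0.14,-0.025,-0.195],
    [0.16,-0.028,-0.205],
    [0.168,-0.028,-0.212]
  ],
  "grip": [1,1,1,1,1,1,1,1,1,1,1,1]
}}

```text
time_s: 6.75
position: [0.6187, -0.0457, 0.28]
tool_rot: [-0.12, 0.366, 0.91, -0.154]
wrist_force: [1.2, -0.0, -2.4]
opening: 0.12
grasp_force: 49.8
```

```bash
python3 - <<'E'
from h import *
o=monitor.get_obs();print(pose()[0],o["wrist_force"],o["opening"],np.round(o["joints"],2))
print(move([.58,.06,.28],Rc)); print(move(C+[0,0,.25],Rc))
E
```

```text
[ 0.61873084 -0.04573039  0.28000229] [ 1.15555665 -0.03469672 -2.44223853] 0.12021179367870236 [-0.31  0.8   0.52  1.22 -0.13  1.52  0.96]
(array([ 0.1015,  0.0481, -0.0077]), array([-0.3138, -0.2541, -0.7973]))
(array([ 0.2246,  0.0943, -0.0122]), array([-0.3138, -0.2541, -0.7973]))
```

{"op": "jog_arm", "data": {
  "delta_rot": [
    [-0.04,-0.03,-0.1],
    [-0.08,-0.06,-0.2],
    [-0.12,-0.095,-0.3],
    [-0.16,-0.13,-0.4],
    [-0.2,-0.16,-0.5],
    [-0.24,-0.19,-0.6],
    [-0.275,-0.22,-0.7],
    [-0.314,-0.254,-0.797],
    [-0.314,-0.254,-0.797],
    [-0.314,-0.254,-0.797],
    [-0.314,-0.254,-0.797],
    [-0.314,-0.254,-0.797]
  ],
  "offset": [
    [0.02,0.01,0],
    [0.045,0.02,-0.003],
    [0.075,0.032,-0.005],
    [0.1,0.045,-0.007],
    [0.13,0.057,-0.008],
    [0.16,0.07,-0.01],
    [0.19,0.08,-0.011],
    [0.21,0.09,-0.012],
    [0.2246,0.0943,-0.0122],
    [0.2246,0.0943,-0.0122],
    [0.2246,0.0943,-0.0122],
    [0.2246,0.0943,-0.0122]
  ],
  "grip": [1,1,1,1,1,1,1,1,1,1,1,1]
}}

```text
time_s: 7.75
position: [0.5269, 0.1735, 0.278]
tool_rot: [-0.0, -0.016, 1.0, -0.003]
wrist_force: [0.7, -1.2, -1.5]
opening: 0.124
grasp_force: 49.8
```

```bash
python3 - <<'E'
from h import *
p,R=pose();o=monitor.get_obs();print(p,o["wrist_force"],o["opening"],np.round(o["joints"],2))
print(move(C+[0,0,.12],Rc))
out=[]
for nm,(cx,cy0) in(("scene",(240,60)),("top",(150,150))):
    c=camera(nm); im=cv2.resize(c["img"][cy0:cy0+160,cx:cx+160],None,fx=2.5,fy=2.5,interpolation=2)
    out.append(im)
    P=world(c); b,g,r=[c["img"][...,i].astype(int) for i in range(3)]
    m=(c["z_map"]>0)&(r>b+60)&(g>b+40)&(abs(P[...,2]-.03)<.01)&(abs(P[...,0]-.52)<.1)&(abs(P[...,1]-.18)<.1)
    if m.sum()>10: print(nm,m.sum(),P[m].min(0).round(3),P[m].max(0).round(3))
cv2.imwrite("pics/over.png",np.hstack(out))
E
```

```text
[0.52685491 0.17353589 0.27797178] [ 0.70563896 -1.18399503 -1.50704741] 0.12380287487882659 [-0.54  0.45  0.25  1.73 -0.12  0.98  1.36]
(array([0.0025, 0.0064, 0.1279]), array([-0.0068, -0.0011, -0.0111]))
scene 189 [0.476 0.168 0.029] [0.536 0.218 0.035]
```

View pics/over.png

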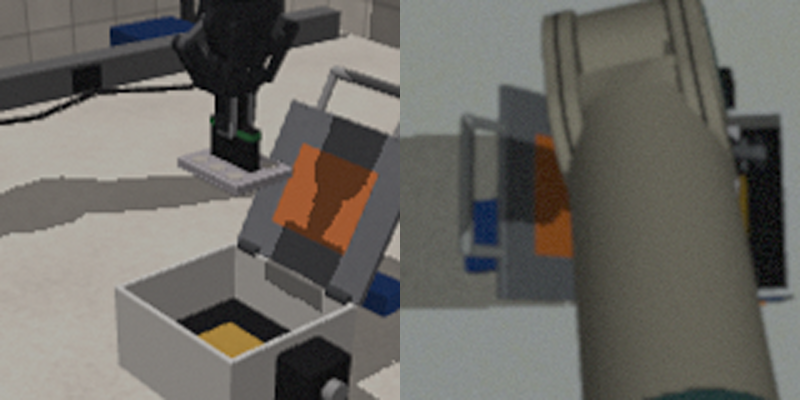

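The scene view shows the carrier held level at crop (235,170), with its long side along the chamber's x. The arm blocks the top view. I'll measure the base's offset from the TCP before lowering.

```bash
python3 - <<'E'
from h import *
p,R=pose(); c=camera("scene"); P=world(c)+[-.003,.0013,0]; b=c["img"].min(-1)
d=(P-p)@np.stack([cx_,cyv,[0,0,1]]).T
m=(c["z_map"]>0)&(abs(d[...,0])<.08)&(abs(d[...,1])<.065)&(d[...,2]<-.015)&(d[...,2]>-.05)&(b>70)
t=m&(d[...,2]>-.034)
print(np.percentile(d[m],[1,50,99],axis=0).round(4).tolist()); print(t.sum(),np.median(d[t][:,2]),cv2.minAreaRect(d[t][:,:2].astype(np.float32)))
q=d[t]; A=np.c_[q[:,:2],np.ones(len(q))]; print("tilt",np.linalg.lstsq(A,q[:,2],rcond=None)[0].round(3))
# rim in scene for chamber
m=(c["z_map"]>0)&(abs(P[...,2]-.1)<.003)&(abs(P[...,0]-.524)<.13)&(abs(P[...,1]-.17)<.12)&(b>90)
e=(P-C)@np.stack([cx_,cyv,[0,0,1]]).T; print("rim",np.percentile(e[m],[.5,99.5],axis=0).round(4).tolist())
E
```

```text
[[-0.0455, -0.0349, -0.0377], [0.02, -0.0168, -0.0287], [0.0446, 0.0348, -0.0266]]
370 -0.028463571868291848 ((-0.0016285665333271027, 0.0006284378468990326), (0.07138076424598694, 0.09382907301187515), 89.78823852539062)
tilt [-0.012  0.018 -0.029]
rim [[-0.0984, -0.0847, 0.0671], [0.094, 0.0875, 0.0727]]
```

{"op": "jog_arm", "data": {
  "delta_rot": [
    [-0.007,0,-0.011],
    [-0.007,0,-0.011],
    [-0.007,0,-0.011],
    [-0.007,0,-0.011],
    [-0.007,0,-0.011],
    [-0.007,0,-0.011],
    [-0.007,0,-0.011]
  ],
  "offset": [
    [0.003,0.004,0.03],
    [0.003,0.004,0.06],
    [0.003,0.004,0.09],
    [0.003,0.004,0.12],
    [0.003,0.004,0.14],
    [0.003,0.004,0.15],
    [0.003,0.004,0.15]
  ],
  "grip": [1,1,1,1,1,1,1]
}}

```text
time_s: 8.48
position: [0.5226, 0.1772, 0.1261]
tool_rot: [-0.002, -0.022, 1.0, 0.0]
wrist_force: [-0.2, 0.3, -1.8]
opening: 0.119
grasp_force: 49.7
```

```bash
python3 - <<'E'
from h import *
o=monitor.get_obs();print(pose()[0],o["wrist_force"]);print(move(C+[-.001,0,.0395],Rc))
E
```

```text
[0.52258462 0.1772228  0.12614256] [-0.19777695  0.26490579 -1.80427072]
(array([-0.0007,  0.0017,  0.0566]), array([ 0.0003, -0.0043,  0.0005]))
```

{"op": "jog_arm", "data": {
  "delta_rot": [
    [0,0,0],
    [0,0,0],
    [0,0,0],
    [0,-0.002,0],
    [0,-0.004,0],
    [0,-0.004,0],
    [0,-0.004,0],
    [0,-0.004,0]
  ],
  "offset": [
    [0,0.001,0.015],
    [0,0.001,0.03],
    [0,0.001,0.042],
    [0,0.001,0.05],
    [0,0.001,0.053],
    [0,0.001,0.055],
    [0,0.001,0.056],
    [0,0.001,0.056]
  ],
  "grip": [1,1,1,1,1,1,1,1]
}}

```text
time_s: 9.15
position: [0.5242, 0.1797, 0.0731]
tool_rot: [0.003, -0.023, 1.0, 0.001]
wrist_force: [0.5, 0.0, -1.5]
opening: 0.121
grasp_force: 49.8
```

```bash
python3 - <<'E'
from h import *
o=monitor.get_obs();print(pose()[0],o["wrist_force"]);print(move(C+[-.001,0,.0395],Rc))
E
```

```text
[0.52421751 0.17968484 0.07306212] [ 0.49247683  0.03676506 -1.50419421]
(array([ 0.0013, -0.0006,  0.0036]), array([0.0026, 0.0052, 0.0015]))
```

{"op": "jog_arm", "data": {
  "delta_rot": [
    [0.002,0.004,0],
    [0.002,0.004,0],
    [0.002,0.004,0],
    [0.002,0.004,0]
  ],
  "offset": [
    [0,0,0.002],
    [0,0,0.0035],
    [0,0,0.0045],
    [0,0,0.0045]
  ],
  "grip": [1,1,1,1]
}}

```text
time_s: 9.48
position: [0.5241, 0.1799, 0.0685]
tool_rot: [0.001, -0.023, 1.0, 0.0]
wrist_force: [-0.8, 1.5, 3.3]
opening: 0.126
grasp_force: 50.4
```

Contact is felt, with about 5 N upward, so I'll open partly and withdraw.

{"op": "jog_arm", "data": {
  "delta_rot": [
    [0,0,0],
    [0,0,0],
    [0,0,0],
    [0,0,0],
    [0,0,0],
    [0,0,0],
    [0,0,0],
    [0,0,0],
    [0,0,0],
    [0,0,0],
    [0,0,0],
    [0,0,0]
  ],
  "offset": [
    [0,0,0],
    [0,0,0],
    [0,0,0],
    [0,0,0],
    [0,0,0],
    [0,0,-0.01],
    [0,0,-0.025],
    [0,0,-0.05],
    [0,0,-0.08],
    [0,0,-0.11],
    [0,0,-0.15],
    [0,0,-0.19]
  ],
  "grip": [0.8,0.7,0.6,0.5,0.5,0.5,0.5,0.5,0.5,0.5,0.5,0.5]
}}

```text
time_s: 10.48
position: [0.5229, 0.1791, 0.26]
tool_rot: [-0.0, -0.022, 1.0, -0.0]
wrist_force: [1.1, 0.2, -0.8]
opening: 0.501
grasp_force: 0.0
```

```bash
cat > bar.py <<'E'
from h import *
p,R=pose(); M=np.stack([cx_,cyv,[0,0,1]])
out=[]
for nm,off in(("scene",(-.003,.0013,0)),("top",(.003,-.0013,0))):
    c=camera(nm); P=world(c)+off; d=(P-C)@M.T; ok=c["z_map"]>0
    m=ok&(abs(d[...,0])<.1)&(abs(d[...,1])<.08)&(d[...,2]>.006)&(d[...,2]<.013)
    if m.sum()>20: print(nm,"base",m.sum(),cv2.minAreaRect(d[m][:,:2].astype(np.float32)))
    f=ok&(abs(d[...,0])<.06)&(abs(d[...,1])<.05)&(d[...,2]>.046)&(d[...,2]<.055)
    if f.sum()>5: print("fin",f.sum(),cv2.minAreaRect(d[f][:,:2].astype(np.float32)),np.median(d[f][:,2]))
    b=ok&(abs(d[...,0])<.075)&(d[...,1]>.165)&(d[...,1]<.21)&(d[...,2]>.235)&(d[...,2]<.275)
    b&=(c["img"].min(-1)>60)
    # near top of bar
    if b.sum()>5: print("bar",b.sum(),np.percentile(d[b],[2,50,98],axis=0).round(4).tolist())
    cv2.imwrite(f"pics/{nm}_p.png",c["img"])
E
python3 bar.py; python3 -c "
from h import *
print(pose()[0])"
```

```text
scene base 211 ((0.003825180232524872, 0.013884656131267548), (0.12114563584327698, 0.22886820137500763), 71.43437957763672)
fin 76 ((-0.0008360929787158966, 0.0015025530010461807), (0.06092473864555359, 0.013149510137736797), 0.2278444468975067) 0.04995884768394113
bar 178 [[-0.0615, 0.1736, 0.2362], [0.0014, 0.1843, 0.2582], [0.0557, 0.1899, 0.2625]]
top base 108 ((-0.0019918009638786316, -0.048400554805994034), (0.18555878102779388, 0.05910329148173332), 1.2938696146011353)
bar 323 [[-0.0608, 0.171, 0.2369], [-0.0078, 0.1853, 0.2608], [0.056, 0.1917, 0.265]]
[0.5276877  0.18038584 0.26527096]
```

The carrier stands centred within 2 mm and upright. Next is the hatch bar.

```bash
cat >> h.py <<'E'
B=C+[0,0,.256]+(-.002)*cx_+.186*cyv
E
python3 - <<'E'
from h import *
print(B); print(move(B+[0,0,.075],Rc),move(B+[0,0,.003],Rc))
E
```

```text
[0.5138887  0.36473573 0.286     ]
(array([ 0.0043,  0.1852, -0.0949]), array([0.0046, 0.0129, 0.0012])) (array([ 0.0052,  0.1849, -0.023 ]), array([0.0046, 0.0129, 0.0012]))
```

{"op": "jog_arm", "data": {
  "delta_rot": [
    [0,0,0],
    [0,0,0],
    [0,0,0],
    [0,0,0],
    [0,0,0],
    [0,0,0],
    [0,0,0],
    [0,0,0],
    [0,0,0],
    [0,0,0]
  ],
  "offset": [
    [0.004,0,-0.04],
    [0.004,0,-0.08],
    [0.004,0,-0.095],
    [0.004,0.03,-0.095],
    [0.004,0.07,-0.095],
    [0.004,0.11,-0.095],
    [0.004,0.15,-0.095],
    [0.004,0.185,-0.095],
    [0.004,0.185,-0.095],
    [0.004,0.185,-0.095]
  ],
  "grip": [0.5,0.5,0.5,0.5,0.5,0.5,0.5,0.5,0.5,0.5]
}}

```text
time_s: 11.42
position: [0.5098, 0.3665, 0.3524]
tool_rot: [-0.001, -0.025, 1.0, 0.0]
wrist_force: [0.3, -1.2, -0.2]
opening: 0.502
grasp_force: 0.0
```

```bash
python3 - <<'E'
from h import *
print(pose()[0],np.round(monitor.get_obs()["joints"],2)); print(move(B+[0,0,.003],Rc))
E
```

```text
[0.50984896 0.3665246  0.35243236] [-0.8   0.5   0.23  1.41 -0.12  1.24  1.06]
(array([-0.004 , -0.002 ,  0.0634]), array([ 0.0002, -0.0012,  0.0062]))
```

{"op": "jog_arm", "data": {
  "delta_rot": [
    [0,0,0.006],
    [0,0,0.006],
    [0,0,0.006],
    [0,0,0.006],
    [0,0,0.006],
    [0,0,0.006]
  ],
  "offset": [
    [-0.003,-0.002,0.02],
    [-0.003,-0.002,0.04],
    [-0.003,-0.002,0.055],
    [-0.003,-0.002,0.062],
    [-0.003,-0.002,0.063],
    [-0.003,-0.002,0.063]
  ],
  "grip": [0.5,0.5,0.5,0.5,0.5,0.5]
}}

```text
time_s: 11.92
position: [0.5148, 0.3613, 0.2904]
tool_rot: [0.0, -0.019, 1.0, -0.0]
wrist_force: [-0.4, 0.7, 0.5]
opening: 0.5
grasp_force: 0.0
```

{"op": "jog_arm", "data": {
  "delta_rot": [
    [0,0,0],
    [0,0,0],
    [0,0,0],
    [0,0,0],
    [0,0,0],
    [0,0,0],
    [0,0,0],
    [0,0,0],
    [0,0,0],
    [0,0,0]
  ],
  "offset": [
    [0,0,0],
    [0,0,0],
    [0,0,0],
    [0,0,0],
    [0,0,0],
    [0,0,0],
    [0,0,0],
    [0,0,0],
    [0,0,0],
    [0,0,0]
  ],
  "grip": [0.6,0.7,0.8,0.85,0.9,0.95,1,1,1,1],
  "force": 30
}}

```text
time_s: 12.75
position: [0.5148, 0.3647, 0.2916]
tool_rot: [0.001, -0.02, 1.0, 0.002]
wrist_force: [0.3, 3.6, 5.1]
opening: 0.002
grasp_force: 2.8
```

```bash
python3 - <<'E'
from h import *
p,R=pose(); o=monitor.get_obs(); print(p,o["wrist_force"],o["opening"],o["grasp_force"],(p-C)@np.stack([cx_,cyv,[0,0,1]]).T)
T=R.inv()
M=np.stack([cx_,cyv,[0,0,1]],1)
f=lambda q:np.array([0,-.212*np.cos(q)+.005*np.sin(q),.212*np.sin(q)+.005*np.cos(q)])
np.set_printoptions(suppress=True)
for q in np.arange(2.05,-.01,-.1): print(round(q,2),T.apply(M@(f(q)-f(2.05))).round(4).tolist())
print(0,T.apply(M@(f(0)-f(2.05))).round(4).tolist())
E
```

```text
[0.5148325  0.36470892 0.29163596] [0.33924245 3.61539099 5.05554168] 0.0017678634059233006 2.7535046031698585 [-0.00105826  0.18593205  0.26163596]
2.05 [0.0, 0.0, 0.0]
1.95 [-0.0001, -0.019, -0.0094]
1.85 [-0.0002, -0.0389, -0.0168]
1.75 [-0.0002, -0.0594, -0.0222]
1.65 [-0.0003, -0.0803, -0.0255]
1.55 [-0.0004, -0.1015, -0.0267]
1.45 [-0.0004, -0.1226, -0.0258]
1.35 [-0.0005, -0.1436, -0.0228]
1.25 [-0.0006, -0.1642, -0.0177]
1.15 [-0.0006, -0.1842, -0.0106]
1.05 [-0.0006, -0.2033, -0.0015]
0.95 [-0.0006, -0.2215, 0.0094]
0.85 [-0.0007, -0.2384, 0.0221]
0.75 [-0.0007, -0.2541, 0.0365]
0.65 [-0.0007, -0.2682, 0.0523]
0.55 [-0.0007, -0.2806, 0.0694]
0.45 [-0.0006, -0.2913, 0.0877]
0.35 [-0.0006, -0.3001, 0.107]
0.25 [-0.0006, -0.307, 0.1271]
0.15 [-0.0005, -0.3118, 0.1477]
0.05 [-0.0005, -0.3145, 0.1688]
0 [-0.0005, -0.315, 0.1793]
```

The fingers closed fully, so the bar isn't between them. I'll look.

```bash
python3 - <<'E'
from h import *
out=[]
for nm,(cx,cy0) in(("scene",(320,60)),("top",(140,160))):
    c=camera(nm); im=cv2.resize(c["img"][cy0:cy0+100,cx:cx+100],None,fx=4,fy=4,interpolation=2)
    for q,col in((pose()[0],(0,0,255)),(B,(255,0,255))):
        x=c["mtx"]@(c["R"]@q+c["t"]); x=((x[:2]/x[2]-[cx,cy0])*4).astype(int); cv2.circle(im,tuple(int(i) for i in x),3,col,-1)
    out.append(im)
cv2.imwrite("pics/bar.png",np.hstack(out))
E
sed -i 's/b.sum()>5: print("bar"/b.sum()>5: print("barpts"/' bar.py; python3 bar.py
```

```text
scene base 206 ((0.004854016005992889, 0.01507856696844101), (0.12556591629981995, 0.22896423935890198), 71.11406707763672)
fin 75 ((-0.0007416326552629471, 0.002631609793752432), (0.014984826557338238, 0.0626254454255104), 88.22633361816406) 0.04980612572677391
barpts 243 [[-0.0615, 0.1745, 0.2368], [0.0068, 0.1838, 0.2568], [0.0556, 0.1916, 0.2725]]
top base 765 ((-0.004184804856777191, 0.0008365064859390259), (0.18896421790122986, 0.15712617337703705), 1.1155506372451782)
fin 107 ((0.00034768879413604736, -4.33637760579586e-05), (0.010609536431729794, 0.057532258331775665), 89.20352172851562) 0.0495849647170363
barpts 276 [[-0.0613, 0.1715, 0.2365], [-0.0269, 0.1832, 0.2603], [0.0558, 0.1906, 0.2688]]
```

View pics/bar.png

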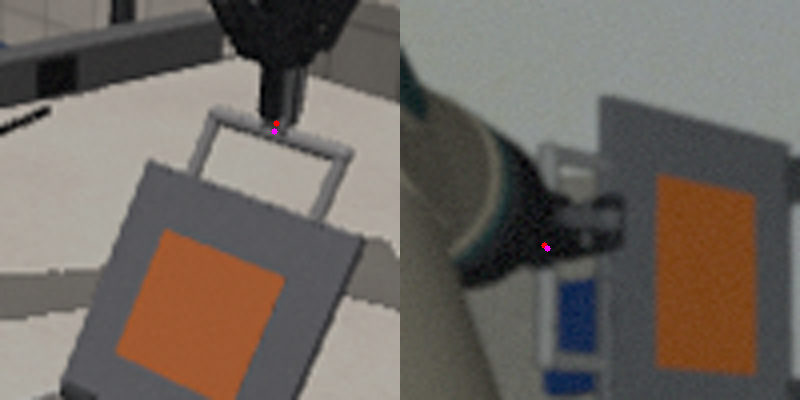

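The fingertips end at the bar in the scene view, at about (282,125). I need the bar's position relative to the fingers more exactly.

```bash
python3 - <<'E'
from h import *
M=np.stack([cx_,cyv,[0,0,1]]); np.set_printoptions(suppress=True)
p,R=pose(); print("tcp",(p-C)@M.T)
for nm,off in(("scene",(-.003,.0013,0)),("top",(.003,-.0013,0))):
    for k,c in(("t0",dict(np.load(nm+".npz"))),("now",camera(nm))):
        P=world(c)+off; d=(P-C)@M.T; ok=c["z_map"]>0
        for sg in(-1,1):
            m=ok&(d[...,0]*sg>.022)&(d[...,0]*sg<.046)&(d[...,1]>.14)&(d[...,1]<.22)&(d[...,2]>.235)&(d[...,2]<.29)
            if m.sum()>3: print(nm,k,sg,m.sum(),np.percentile(d[m],[5,50,95],axis=0).round(4)[:,1:].tolist())
    v=ok&(abs(d[...,0])<.02)&(abs(d[...,1]-.186)<.05)&(d[...,2]>.235)&(d[...,2]<.31)&(c["img"].max(-1)<60)
    if v.sum(): print("dark finger",v.sum(),np.percentile(d[v],[1,10,50,90],axis=0).round(4).tolist())
E
```

```text
tcp [-0.00105353  0.18592787  0.26164011]
scene t0 -1 32 [[0.1816, 0.2525], [0.1848, 0.2585], [0.1888, 0.2624]]
scene t0 1 35 [[0.1822, 0.2524], [0.1855, 0.258], [0.189, 0.2618]]
scene now -1 34 [[0.1808, 0.2522], [0.1845, 0.2582], [0.1885, 0.262]]
scene now 1 37 [[0.1819, 0.2522], [0.1856, 0.2576], [0.1903, 0.2619]]
dark finger 164 [[-0.0101, 0.1578, 0.2645], [-0.0071, 0.1732, 0.2723], [0.0033, 0.1777, 0.2918], [0.0082, 0.1938, 0.3086]]
top t0 -1 71 [[0.1806, 0.2572], [0.1846, 0.261], [0.1906, 0.2638]]
top t0 1 60 [[0.1816, 0.2568], [0.1854, 0.2614], [0.1905, 0.2638]]
top now -1 71 [[0.1806, 0.258], [0.185, 0.2612], [0.1907, 0.2641]]
top now 1 30 [[0.1812, 0.2559], [0.1838, 0.2614], [0.1883, 0.2654]]
dark finger 14 [[-0.0129, 0.1712, 0.2718], [-0.0123, 0.1712, 0.2729], [-0.0085, 0.1746, 0.2874], [-0.0075, 0.1796, 0.3094]]
```

The tips are resting on top of the bar: the lowest finger points (0.294) meet the bar top (0.292), so the fingertips reach less far than the TCP figures suggest. I'll open, go about 15 mm deeper and close again.

{"op": "jog_arm", "data": {
  "delta_rot": [
    [0,0,0],
    [0,0,0],
    [0,0,0],
    [0,0,0],
    [0,0,0],
    [0,0,0],
    [0,0,0],
    [0,0,0],
    [0,0,0],
    [0,0,0]
  ],
  "offset": [
    [0,0,0],
    [0,0,0],
    [0,0,0],
    [0,0,0],
    [0,0,0],
    [0,0,0.005],
    [0,0,0.01],
    [0,0,0.015],
    [0,0,0.015],
    [0,0,0.015]
  ],
  "grip": [0.8,0.6,0.5,0.5,0.5,0.5,0.5,0.5,0.5,0.5]
}}

```text
time_s: 13.88
position: [0.5141, 0.3621, 0.2743]
tool_rot: [-0.001, -0.02, 1.0, -0.0]
wrist_force: [-0.1, -0.4, 0.1]
opening: 0.502
grasp_force: 0.0
```

{"op": "jog_arm", "data": {
  "delta_rot": [
    [0,0,0],
    [0,0,0],
    [0,0,0],
    [0,0,0],
    [0,0,0],
    [0,0,0],
    [0,0,0],
    [0,0,0],
    [0,0,0],
    [0,0,0]
  ],
  "offset": [
    [0,0,0],
    [0,0,0],
    [0,0,0],
    [0,0,0],
    [0,0,0],
    [0,0,0],
    [0,0,0],
    [0,0,0],
    [0,0,0],
    [0,0,0]
  ],
  "grip": [0.6,0.7,0.8,0.85,0.9,0.95,1,1,1,1],
  "force": 30
}}

```text
time_s: 14.72
position: [0.5145, 0.3631, 0.2755]
tool_rot: [0.0, -0.02, 1.0, 0.001]
wrist_force: [-0.5, 5.3, 5.7]
opening: 0.13
grasp_force: 29.5
```

Gripped: the opening of 0.13 matches the bar. Now I'll swing it along the arc.

{"op": "jog_arm", "data": {
  "delta_rot": [
    [0,0,0],
    [0,0,0],
    [0,0,0],
    [0,0,0],
    [0,0,0],
    [0,0,0],
    [0,0,0],
    [0,0,0],
    [0,0,0],
    [0,0,0],
    [0,0,0],
    [0,0,0]
  ],
  "offset": [
    [0,-0.009,-0.005],
    [0,-0.019,-0.0094],
    [0,-0.0389,-0.0168],
    [0,-0.0594,-0.0222],
    [0,-0.0803,-0.0255],
    [0,-0.1015,-0.0267],
    [0,-0.1226,-0.0258],
    [0,-0.1436,-0.0228],
    [0,-0.1642,-0.0177],
    [0,-0.1842,-0.0106],
    [0,-0.194,-0.006],
    [0,-0.194,-0.006]
  ],
  "grip": [1,1,1,1,1,1,1,1,1,1,1,1]
}}

```text
time_s: 15.72
position: [0.5251, 0.164, 0.2801]
tool_rot: [0.003, -0.017, 1.0, -0.001]
wrist_force: [8.6, 0.8, -3.3]
opening: 0.122
grasp_force: 30.8
```

```bash
cat > arc.py <<'E'
from h import *
np.set_printoptions(suppress=True)
M=np.stack([cx_,cyv,[0,0,1]],1); p,R=pose(); d=(p-C)@M
# TCP of start grasp relative to bar: z 11 mm below bar centre
f=lambda q:np.array([0,.085-.212*np.cos(q)+.005*np.sin(q),.07+.212*np.sin(q)+.005*np.cos(q)])
h=f(0)*0+[0,.085,.07]
print(d, "q from y,z:",np.arctan2(d[2]+.0115-.07,-(d[1]-.085)), "r",np.hypot(d[2]+.0115-.07,d[1]-.085), monitor.get_obs()["wrist_force"],monitor.get_obs()["opening"])
E
python3 arc.py
```

```text
[ 0.00048728 -0.01504048  0.2500641 ] q from y,z: 1.0895234453481617 r 0.2161131745686843 [ 8.60602746  0.76122461 -3.30057456] 0.12239763312605939
```

{"op": "jog_arm", "data": {
  "delta_rot": [
    [0,0,0],
    [0,0,0],
    [0,0,0],
    [0,0,0],
    [0,0,0],
    [0,0,0],
    [0,0,0],
    [0,0,0],
    [0,0,0],
    [0,0,0],
    [0,0,0]
  ],
  "offset": [
    [0,-0.0093,0.0045],
    [0,-0.0275,0.0154],
    [0,-0.0444,0.0281],
    [0,-0.0601,0.0425],
    [0,-0.0742,0.0583],
    [0,-0.0866,0.0754],
    [0,-0.0973,0.0937],
    [0,-0.1061,0.113],
    [0,-0.1098,0.123],
    [0,-0.1098,0.123],
    [0,-0.1098,0.123]
  ],
  "grip": [1,1,1,1,1,1,1,1,1,1,1]
}}

```text
time_s: 16.63
position: [0.5306, 0.0606, 0.1579]
tool_rot: [0.004, -0.02, 1.0, 0.001]
wrist_force: [10.9, 8.4, -4.1]
opening: 0.12
grasp_force: 29.3
```

```bash
python3 arc.py
```

```text
[ 0.00146686 -0.11853756  0.12793637] q from y,z: 0.3287669353113452 r 0.2150556901890553 [10.87981279  8.43963819 -4.08056362] 0.12011485741779779
```

{"op": "jog_arm", "data": {
  "delta_rot": [
    [0,0,0],
    [0,0,0],
    [0,0,0],
    [0,0,0],
    [0,0,0],
    [0,0,0],
    [0,0,0],
    [0,0,0],
    [0,0,0],
    [0,0,0],
    [0,0,0],
    [0,0,0]
  ],
  "offset": [
    [0,-0.001,0.006],
    [0,-0.002,0.013],
    [0,-0.0035,0.02],
    [0,-0.005,0.027],
    [0,-0.006,0.034],
    [0,-0.007,0.041],
    [0,-0.0075,0.047],
    [0,-0.008,0.052],
    [0,-0.008,0.056],
    [0,-0.008,0.059],
    [0,-0.008,0.061],
    [0,-0.008,0.061]
  ],
  "grip": [1,1,1,1,1,1,1,1,1,1,1,1]
}}

```text
time_s: 17.63
position: [0.5314, 0.0519, 0.1013]
tool_rot: [0.005, -0.02, 1.0, 0.001]
wrist_force: [1.0, 5.5, 30.6]
opening: 0.121
grasp_force: 34.9
```

```bash
python3 arc.py
```

```text
[ 0.00182638 -0.12729228  0.07132025] q from y,z: 0.06031635190704767 r 0.21267903442514766 [ 0.9944714   5.45691639 30.57582987] 0.12129280532119142
```

```bash
cat > hq.py <<'E'
from h import *
M=np.stack([cx_,cyv,[0,0,1]],1)
for nm in("scene","top"):
    c=camera(nm); d=(world(c)-C)@M; m=(c["z_map"]>0)&(abs(d[...,0])<.09)&(abs(d[...,1])<.08)&(abs(d[...,2]-.085)<.04)&(c["img"].max(-1)>50)
    q=d[m]
    for _ in range(4):
        A=np.c_[q[:,:2],np.ones(len(q))]; k=np.linalg.lstsq(A,q[:,2],rcond=None)[0]; e=abs(A@k-q[:,2]); q=q[e<max(.002,2*np.median(e))]
    print(nm,len(q),"slopes x,y, z0",k.round(4),"resid",e.std().round(4))
E
python3 hq.py
```

```text
scene 1847 slopes x,y, z0 [-0.0017 -0.0005  0.0805] resid 0.0005
top 2699 slopes x,y, z0 [-0.0018  0.0012  0.0806] resid 0.0006
```

The plane fit says the hatch is flat on the rim (slope about 0). I'll release and withdraw upward.

{"op": "jog_arm", "data": {
  "delta_rot": [
    [0,0,0],
    [0,0,0],
    [0,0,0],
    [0,0,0],
    [0,0,0],
    [0,0,0],
    [0,0,0],
    [0,0,0],
    [0,0,0],
    [0,0,0],
    [0,0,0]
  ],
  "offset": [
    [0,0,-0.001],
    [0,0,-0.001],
    [0,0,-0.002],
    [0,0,-0.002],
    [0,0,-0.002],
    [0,0,-0.01],
    [0,0,-0.02],
    [0,0,-0.04],
    [0,0,-0.07],
    [0,0,-0.1],
    [0,0,-0.13]
  ],
  "grip": [0.85,0.75,0.65,0.65,0.65,0.65,0.65,0.65,0.65,0.65,0.65]
}}

```text
time_s: 18.65
position: [0.5262, 0.0504, 0.229]
tool_rot: [-0.0, -0.019, 1.0, -0.0]
wrist_force: [1.2, -0.3, 0.3]
opening: 0.347
grasp_force: 0.0
```

{"op": "jog_arm", "data": {
  "delta_rot": [
    [0,0,0],
    [0,0,0],
    [0,0,0],
    [0,0,0],
    [0,0,0]
  ],
  "offset": [
    [0,0,-0.04],
    [0,0,-0.06],
    [0,0,-0.06],
    [0,0,-0.06],
    [0,0,-0.06]
  ],
  "grip": [0.65,0.65,0.65,0.65,0.65]
}}

```text
time_s: 19.07
position: [0.5258, 0.0506, 0.2866]
tool_rot: [-0.001, -0.02, 1.0, 0.0]
wrist_force: [0.3, -0.8, -0.1]
opening: 0.352
grasp_force: 0.0
```

```bash
python3 hq.py; python3 - <<'E'
from h import *
o=monitor.get_obs(); print(o["position"],o["wrist_force"],np.abs(o["dq"]).max()); cv2.imwrite("pics/end.png",camera("scene")["img"])
E
```

```text
scene 2040 slopes x,y, z0 [-0.0011  0.0003  0.0805] resid 0.0005
top 2838 slopes x,y, z0 [-0.0004 -0.0003  0.0808] resid 0.0006
[0.52556673 0.05058019 0.28571309] [-0.23217456  0.03452508  0.71873662] 0.008003159066843329
```

View pics/end.png

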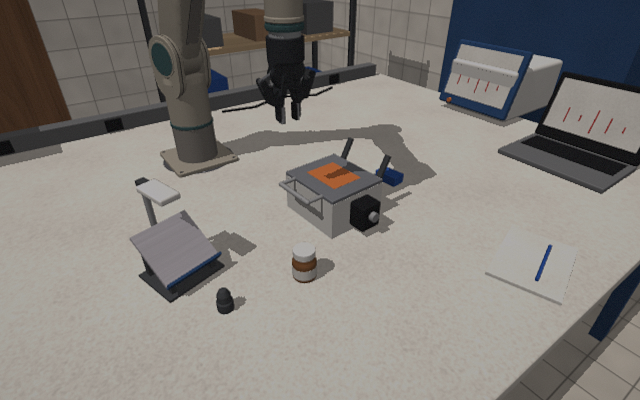

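The picture shows the hatch shut at (335,175) and the gripper clear at (285,105). The stand is empty, and the jar (305,262), lens (225,300) and slide box (390,178) haven't moved.

```bash
python3 -c "
from workcell import robot
print(robot.close_job())"
```

```text
the job is handed in; nothing more can be done
None
```

I handed the job in at about 19 s: the carrier sat level and centred within about 2 mm on the yellow rectangle when last seen, the hatch was lowered fully shut, and the jar, lens and slide box look unmoved; no verdict came back.

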